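# Nudge the tube carrier onto the loading deck's locating pins

## Robot

A 6-joint arm with a two-finger parallel gripper is mounted at the origin on the work surface. World frame = base frame: x ahead of the robot, y to its left, z up, the work surface at z = 0. Lengths are in m, angles in rad, forces in N, time in s.
With the tool pointing down it reaches from about 0.35 to 0.85 m from the base axis. Payload 8.1 kg.
Tool frame: the origin (TCP) lies on the centre line of the jaws, within the pads' length; the fingertips stand 17 mm ahead of it and the grasp point (between the pads) lies 2 mm behind it (robot.tip_reach is the z of the fingertips in the tool frame, in m); z points along the fingers, y is the direction in which the jaws open and shut (so a half turn about z gives the same grasp; the last joint's range is limited). The gripper opens to 93 mm and grips with 3 to 60 N. Pads are 15 mm wide; open, the fingers measure 128 mm over their backs; the gripper's body (75 mm by 188 mm) begins 65 mm behind the grasp point.
Start: joints at [1.209, 0.13, 1.488, -0, 1.523, -0.085], TCP at [0.164, 0.577, 0.202] pointing down, gripper open.
Joint ranges: [-2.96, 2.96], [-0.89, 2.26], [0.02, 2.5], [-1.34, 4.48], [0, 2.73], [-2.66, 2.66]. Speed limits (rad/s): [2.39, 2.39, 2.79, 3.14, 3.14, 3.14].

## Interface

Orientations are given as a rotation vector (axis times angle).
In Python, from plant import robot, read_camera, ticket gives the robot as it stands.
- The arm moves only by the tool arm_command, never from a script. Its argument "rows" is a list of rows, each a list of 7 numbers: the shift along the world's x, y, z each as a share of 0.8 m, from -1 to 1, then the turn, a rotation vector about the world's x, y, z each as a share of 30 degrees, from -1 to 1, then the closure, from 0 (fully open) to 1 (shut). A call has 1 to 12 rows; each row is the pose to reach, as a shift and turn from the pose measured when the call began; what a row does not reach only later rows make up. A row lasts 1/12 s, in which the tool goes at most 41.7 mm and 7.16 degrees, less where a joint would pass 70% of its speed; a pose out of reach is approached as far as the arm can. A call with a number of a shift or a turn outside -1 to 1 is refused whole. A call with a gripper value outside its range is refused whole. The fingers move at their own pace and stop on an object; "grip_force" is the grip in N (left out, the last holds). Time passes only in rows, so rows that repeat a pose let the fingers close. It gives the time, the measured TCP pose, the force and the opening at its end, in the units of the state.
- robot.read_state(): the state, without advancing time (a new reading comes with each control period).
- read_camera(name): name is "scene" or "top"; returns a dict with "frame" (384x512x3 uint8, red, green, blue), "camera_matrix" (3x3 intrinsics, pixels), "cam_to_world" (4x4, takes a point from camera to world coordinates). Camera axes: x right, y up, looking along -z (the intrinsics and any distortion apply to the point x, -y, -z); pixel columns grow to the right and rows downward; lengths in m; the calibration is good to about 2 mm. A picture is of the moment at which its call begins. There is no depth.
- ticket.close_job(): hands the job in, once; it reports no verdict.
The state is a dict: "t": time; "q": joint angles; "dq": joint speeds; "joint_torque": joint torques, N m; "tool_pos": TCP position; "orientation": TCP orientation; "force": force on the tool from outside, world axes, zero at the start; "wrist_torque": the same for the moment, N m; "opening": finger opening in m.
Only numpy, scipy, OpenCV 4.12 (cv2) and the standard library are available. Lean on these libraries where they do the work, as an engineer would, in place of code of your own. Each camera call takes 0.05 s, during which the arm holds its last target.

## Task

The metal tube carrier lies askew on the grey loading deck, propped up on the two short locating pins. Without picking it up, push it, using the deck's fence as a guide, towards the white control box until both of its holes drop over the pins and it lies flat on the deck. Leave everything else where it stands and finish with the gripper clear.

Things in the scene. Friction and masses are not known exactly. Their poses are not given: they have to be found in the camera images.
- deck: the loading deck, fixed: a grey slab 220 (x) x 320 (y) mm, top 12 mm above the table; origin at the centre of its underside. Its y axis points along the slab to the white control box on its end (200 x 70 mm, 45 mm tall, y from 162 to 232 mm); its x axis points away from the robot, to the fence. It is turned a little on the table
- fence (a point): middle of the top edge of the fence's inner face: a straight metal bar along the deck's y, 310 mm long, its inner face at deck x = 85 mm, 20 mm taller than the slab
- pin_a (a point): tip of the locating pin nearer the robot, at (0.5, 50) mm in deck x, y. Steel, 10 mm diameter, 7 mm tall, the top 3 mm tapering to 6 mm diameter
- pin_b (a point): tip of the other pin, alike, at (48.5, 50) mm in deck x, y, nearer the fence
- carrier: the tube carrier, loose, 0.3 to 0.5 kg: an aluminium plate 120 (x) x 150 (y) x 10 mm, origin at the centre of its underside; a grey well block 75 (x) x 70 (y) mm stands on it centred at (0, -35), up to 30 mm above its underside. At first it is 10 to 20 mm off the fence, 20 to 45 mm short of the seat along y, turned up to 6 degrees; its -y edge is on the slab, its +y half propped on the pin tops
- hole_a (a point): mouth, on the plate's top, of the carrier's hole for pin_a: a through hole of 12 mm diameter at (-24, 20) mm in carrier x, y. Pushed slowly, the carrier slides over the pin tops and its +y end drops when the holes meet the pins
- hole_b (a point): mouth of the hole for pin_b, alike, at (24, 20) mm in carrier x, y
- seat (a point): where the carrier's origin lies when it is seated: on the slab's top at x = 24.5, y = 30 mm in the deck's axes; axes as the deck's. The carrier then stands 0.5 mm off the fence, its axes along the deck's
- tube_rack: orange tube rack with white-capped tubes, 78 x 122 mm, 101 mm tall, loose bystander; origin centre of underside
- reagent: amber bottle with white cap, 64 mm wide, 130 mm tall, loose bystander; origin centre of underside
- vial: small glass vial with white cap, 26 mm wide, 42 mm tall, standing on the near corner of the deck at its control-box end, loose bystander; origin centre of underside
- pot: small white pot with grey cap, 32 mm wide, 34 mm tall, standing on the other near corner of the deck, loose bystander; origin centre of underside
- tip_box: blue box of pipette tips, 80 x 120 mm, 58 mm tall, loose bystander; origin centre of underside
- spare_block: bare metal well block without pin holes, 75 x 110 x 30 mm, lying on the table, loose bystander; origin centre of underside
- marker: black marker pen, 130 mm long, 14 mm wide, 12 mm high, lying on the table, loose bystander; origin centre of underside

How it is judged:
By the outcome, as a careful person would: the job done as asked, in the order asked, and still so for the second after the job is handed in, with the robot touching nothing.
It also fails if it takes over 45 s, if anything falls off the work surface, if the arm or the gripper's body presses on something with over 40 N, if the wrist force passes 120 N, or if a joint passes its speed limit or range.

## Working session

There is one attempt and no reset: what is moved stays moved. The work goes in short steps, Python scripts to look and compute and a tool call to move; the robot and the scene stay as the last step left them, time stands still between calls to the robot, and variables do not carry over. Pictures are saved under pics/ and viewed, and the job is handed in when it is done.

Besides the shell and the picture viewer there is one more tool, called after "Request:" as name([rows], argument=value, ...), one row to a line, values as JSON. arm_command: Moves the arm, as the interface text tells. Shift numbers are shares of 0.8 m and turn numbers shares of 30 degrees, none past 1 either way. Its arguments: {"type":"object","properties":{"rows":{"type":"array","items":{"type":"array","items":{"type":"number","minimum":-1,"maximum":1}}},"grip_force":{"type":"number"}},"required":["rows"]}

```bash
ls; mkdir -p pics; python3 - <<'E'
from plant import robot, read_camera
import cv2
for n in("scene","top"):
    c=read_camera(n); cv2.imwrite(f"pics/{n}0.png",c["frame"][:,:,::-1]); print(n,c["camera_matrix"].round(1).tolist(),c["cam_to_world"].round(3).tolist(),[k for k in c])
s=robot.read_state(); print(s)
E
```

```text
pics
scene [[379.1, 0.0, 252.8], [0.0, 379.1, 193.5], [0.0, 0.0, 1.0]] [[-0.277, -0.805, 0.525, 1.061], [0.961, -0.239, 0.141, 0.167], [0.012, 0.543, 0.839, 0.924], [0.0, 0.0, 0.0, 1.0]] ['frame', 'camera_matrix', 'cam_to_world']
top [[433.1, 0.0, 256.8], [0.0, 433.1, 193.7], [0.0, 0.0, 1.0]] [[0.016, 0.99, -0.141, 0.349], [-1.0, 0.015, -0.008, 0.018], [-0.006, 0.141, 0.99, 1.302], [0.0, 0.0, 0.0, 1.0]] ['frame', 'camera_matrix', 'cam_to_world']
{'t': 0.1, 'q': array([ 1.20859607e+00,  1.31092626e-01,  1.48915408e+00,  2.66289307e-06,
        1.52303320e+00, -8.53967498e-02]), 'dq': array([ 0.00166872, -0.00125128, -0.0031868 ,  0.00044435,  0.00033892,
       -0.00038368]), 'joint_torque': array([ 1.61170956e-03, -5.61342108e+01, -4.93096840e+01,  7.70211755e-02,
        2.92196427e-02, -4.10410462e-05]), 'tool_pos': array([0.16375008, 0.57665295, 0.20099717]), 'orientation': array([-4.33363191e-01, -3.11117745e+00,  2.58299530e-03]), 'force': array([0.70489251, 0.80169343, 0.03289205]), 'wrist_torque': array([ 0.01133988, -0.02874504, -0.03393979]), 'opening': 0.09290802613618565}
```

View pics/scene0.png

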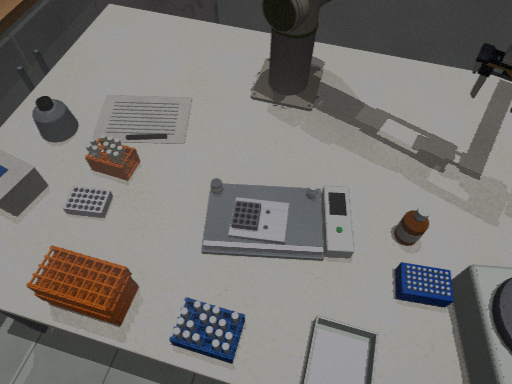

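View pics/top0.png

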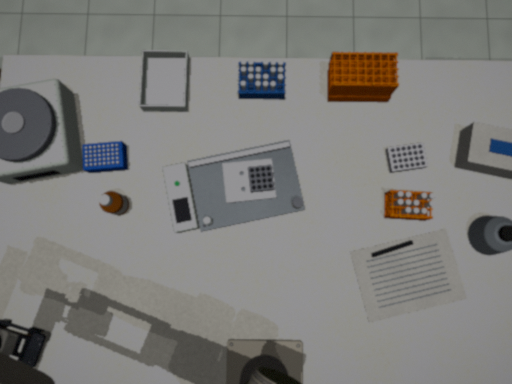

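Both views show the deck with the control box at +y (top: about col 180), the fence on the far side, and the carrier's well block towards -y (top: about (262,178)). I'll zoom in for measurements.

```bash
cat > h.py <<'E'
import numpy as np, cv2
from plant import robot, read_camera
def cast(c,px,z):
    K=c["camera_matrix"];T=c["cam_to_world"]
    px=np.atleast_2d(np.array(px,float))
    d=np.c_[(px[:,0]-K[0,2])/K[0,0],-(px[:,1]-K[1,2])/K[1,1],-np.ones(len(px))]@T[:3,:3].T
    o=T[:3,3]; return o+d*((z-o[2])/d[:,2])[:,None]
def proj(c,P):
    K=c["camera_matrix"];T=c["cam_to_world"]
    p=(np.atleast_2d(P)-T[:3,3])@T[:3,:3]
    return np.c_[K[0,0]*p[:,0]/-p[:,2]+K[0,2],K[1,1]*-p[:,1]/-p[:,2]+K[1,2]]
def crop(c,x0,y0,w,h,s,fn):
    f=c["frame"][y0:y0+h,x0:x0+w,::-1]
    cv2.imwrite(fn,cv2.resize(f,None,fx=s,fy=s,interpolation=cv2.INTER_CUBIC))
E
python3 - <<'E'
from h import *
c=read_camera("scene");crop(c,195,170,165,95,4.8,"pics/s1.png")
c=read_camera("top");crop(c,155,130,155,110,5,"pics/t1.png")
E
```

```text
(no output)
```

View pics/s1.png

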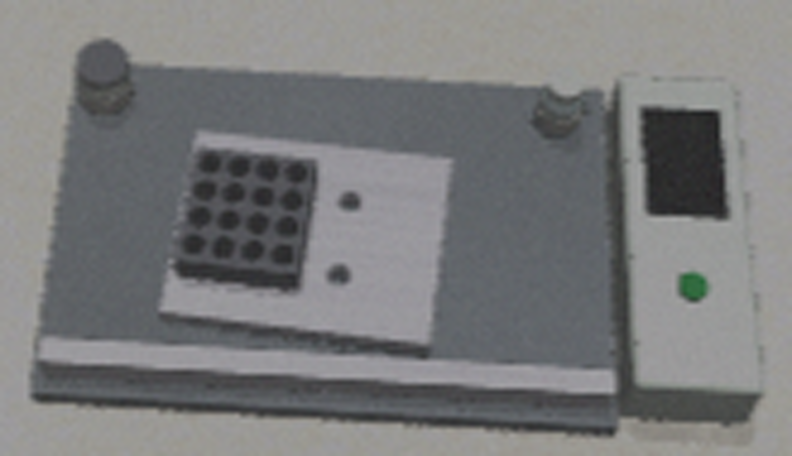

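View pics/t1.png

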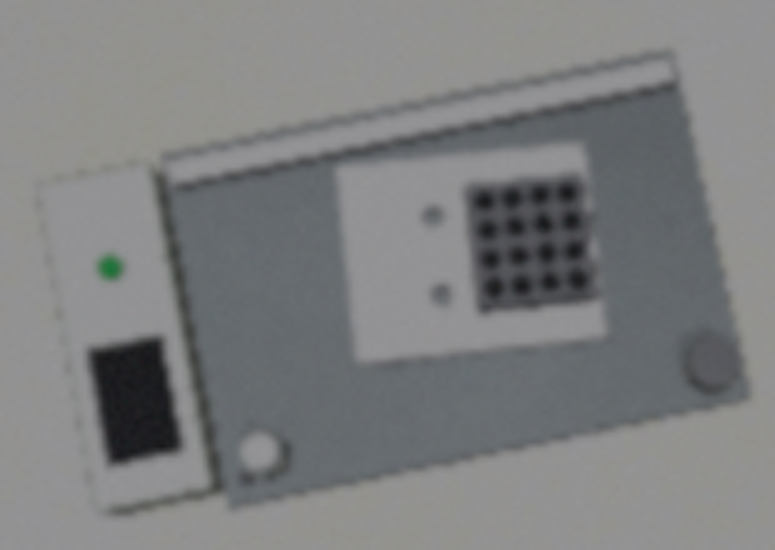

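```bash
cat >> h.py <<'E'
def up(xy,x0,y0,s): return (np.array(xy,float)+.5)/s-.5+np.array([x0,y0])
E
python3 - <<'E'
from h import *
t=read_camera("top"); s=read_camera("scene")
T=lambda p:up(p,155,130,5); S=lambda p:up(p,195,170,4.8)
def pr(n,a): print(n,(a*1000).round(1).tolist())
ang=lambda a:np.degrees(np.arctan2(-(a[0]-a[1])[0],(a[0]-a[1])[1]))
def line(n,c,p,z):
    a=cast(c,p,z); pr(n,a); print('  yaw',ang(a).round(2),'len',(np.linalg.norm(a[0]-a[1])*1000).round(1))
line('T fence in top',t,T([[178,188],[675,86]]),.032)
line('T fence out top',t,T([[164,157],[670,52]]),.032)
line('S fence in',s,S([[616,370],[42,338]]),.032)
line('S fence out',s,S([[614,393],[42,363]]),.032)
line('T near edge',t,T([[230,508],[749,400]]),.012)
line('S near edge',s,S([[603,91],[80,66]]),.012)
# carrier
line('T car far',t,T([[335,168],[585,143]]),.026)
zs=[.0304,.022,.022,.0304]
for c,n,q in((t,'T',T([[335,168],[585,143],[607,335],[357,362]])),(s,'S',S([[430,346],[161,315],[197,131],[453,158]]))):
    a=np.vstack([cast(c,q[i],zs[i]) for i in range(4)]); pr(n+' corners',a)
    print(' lens',[round(1000*np.linalg.norm(a[i]-a[i-1]),1) for i in range(4)],'yaw',ang(a[[0,1]]),ang(a[[3,2]]))
pr('T holes',cast(t,T([[432,215],[442,294]]),.0273))
pr('S holes',cast(s,S([[339,274],[349,201]]),.0273))
pr('T vialcap,',cast(t,T([[262,450]]),.054));pr('T pot',cast(t,T([[710,358]]),.046))
E
```

```text
T fence in top [[605.9, 228.4, 32.0], [672.8, -68.4, 32.0]]
  yaw 12.7 len 304.2
T fence out top [[624.7, 237.5, 32.0], [693.8, -65.3, 32.0]]
  yaw 12.85 len 310.6
S fence in [[609.2, 235.2, 32.0], [678.3, -66.2, 32.0]]
  yaw 12.9 len 309.2
S fence out [[622.8, 236.6, 32.0], [692.2, -61.1, 32.0]]
  yaw 13.13 len 305.7
T near edge [[416.6, 193.5, 12.0], [485.9, -115.0, 12.0]]
  yaw 12.66 len 316.2
S near edge [[419.5, 196.0, 12.0], [492.0, -112.2, 12.0]]
  yaw 13.24 len 316.6
T car far [[620.8, 135.4, 26.0], [638.4, -14.8, 26.0]]
  yaw 6.67 len 151.2
T corners [[619.8, 134.9, 30.4], [639.3, -14.9, 22.0], [522.5, -29.3, 22.0], [502.9, 118.7, 30.4]]
 lens [np.float64(118.0), np.float64(151.3), np.float64(117.7), np.float64(149.6)] yaw 7.382342149099767 7.507228494992295
S corners [[622.9, 136.0, 30.4], [642.4, -10.9, 22.0], [522.3, -28.0, 22.0], [503.0, 120.8, 30.4]]
 lens [np.float64(120.9), np.float64(148.4), np.float64(121.3), np.float64(150.3)] yaw 7.554301274973329 7.401486610632122
T holes [[592.7, 76.3, 27.3], [544.9, 69.4, 27.3]]
S holes [[592.8, 77.1, 27.3], [545.9, 70.3, 27.3]]
T vialcap, [[448.0, 170.4, 54.0]]
T pot [[506.5, -88.7, 46.0]]
```

Request:
arm_command([
  [0.4,-0.735,0,0,0,-1,1],
  [0.4,-0.735,0,0,0,-1,1],
  [0.4,-0.735,0,0,0,-1,1],
  [0.4,-0.735,0,0,0,-1,1],
  [0.4,-0.735,0,0,0,-1,1],
  [0.4,-0.735,0,0,0,-1,1],
  [0.4,-0.735,0,0,0,-1,1],
  [0.4,-0.735,0,0,0,-1,1],
], grip_force=20)

```text
t: 0.97
tool_pos: [0.3236, 0.2826, 0.2019]
orientation: [1.223, 2.894, 0.0]
force: [0.2, -0.9, 0.3]
opening: 0.044
```

Request:
arm_command([
  [0.2,-0.367,0,0,0,-1,1],
  [0.2,-0.367,0,0,0,-1,1],
  [0.2,-0.367,0,0,0,-1,1],
  [0.2,-0.367,0,0,0,-1,1],
  [0.2,-0.367,0,0,0,-1,1],
  [0.2,-0.367,0,0,0,-1,1],
  [0.2,-0.367,0,0,0,-1,1],
  [0.2,-0.367,0,0,0,-1,1],
  [0.2,-0.367,0,0,0,-1,1],
  [0.2,-0.367,0,0,0,-1,1],
])

```text
t: 1.8
tool_pos: [0.484, -0.0131, 0.2016]
orientation: [-1.935, -2.474, 0.001]
force: [0.3, 0.3, -0.7]
opening: 0.0007
```

Request:
arm_command([
  [0,0.002,-0.05,0,0,-0.036,1],
  [0,0.002,-0.1,0,0,-0.036,1],
  [0,0.002,-0.14,0,0,-0.036,1],
  [0,0.002,-0.17,0,0,-0.036,1],
  [0,0.002,-0.19,0,0,-0.036,1],
  [0,0.002,-0.205,0,0,-0.036,1],
  [0,0.002,-0.21,0,0,-0.036,1],
  [0,0.002,-0.21,0,0,-0.036,1],
  [0,0.002,-0.21,0,0,-0.036,1],
])

```text
t: 2.55
tool_pos: [0.4847, -0.0112, 0.0347]
orientation: [1.958, 2.456, 0.0]
force: [0.8, 0.5, -0.0]
opening: 0.0004
```

```bash
python3 - <<'E'
from h import *
c=read_camera("scene");crop(c,195,140,165,125,4.8,"pics/s2.png")
E
```

```text
(no output)
```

View pics/s2.png

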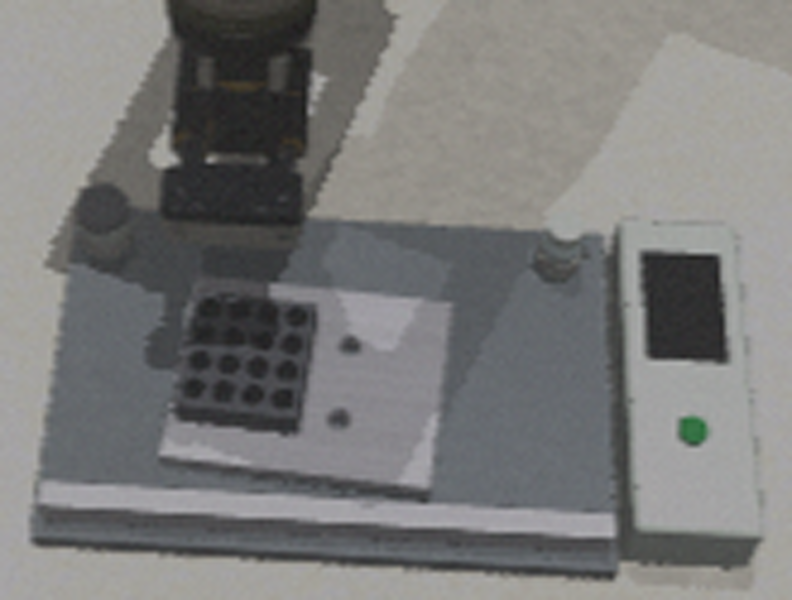

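Request:
arm_command([
  [0.005,0.001,-0.002,0,0,0,1],
  [0.01,0.0022,-0.002,0,0,0,1],
  [0.015,0.0033,-0.002,0,0,0,1],
  [0.018,0.004,-0.002,0,0,0,1],
  [0.021,0.0047,-0.002,0,0,0,1],
  [0.024,0.0053,-0.002,0,0,0,1],
  [0.027,0.006,-0.002,0,0,0,1],
  [0.03,0.0067,-0.002,0,0,0,1],
])

```text
t: 3.27
tool_pos: [0.5094, -0.006, 0.0334]
orientation: [1.958, 2.455, 0.001]
force: [0.7, 0.6, -0.2]
opening: 0.0006
```

```bash
python3 - <<'E'
from h import *
c=read_camera("scene");crop(c,195,140,165,125,4.8,"pics/s3.png")
E
```

```text
(no output)
```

View pics/s3.png

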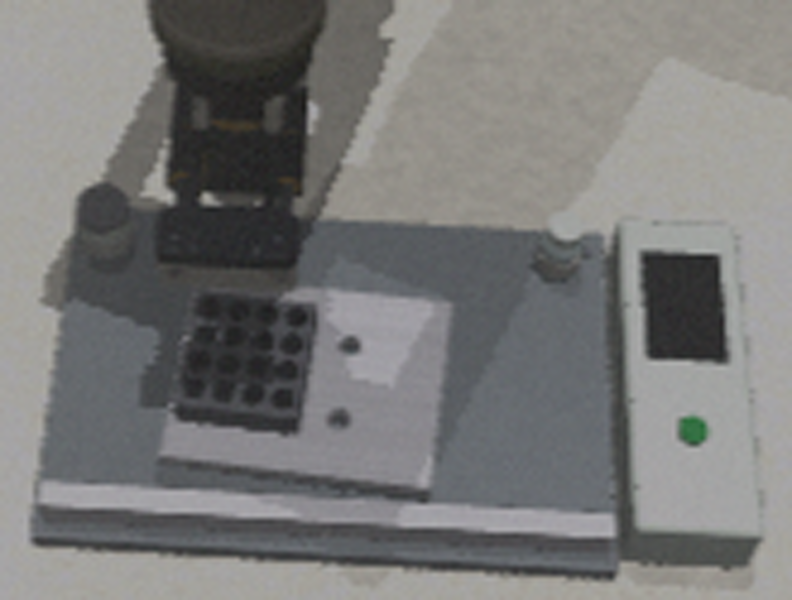

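Request:
arm_command([
  [0.002,0.0005,0,0,0,0,1],
  [0.004,0.001,0,0,0,0,1],
  [0.006,0.0014,0,0,0,0,1],
  [0.008,0.0018,0,0,0,0,1],
  [0.01,0.0022,0,0,0,0,1],
  [0.012,0.0027,0,0,0,0,1],
])

```text
t: 3.82
tool_pos: [0.5195, -0.0037, 0.0335]
orientation: [1.957, 2.455, 0.001]
force: [0.3, -1.0, 0.5]
opening: 0.0003
```

```bash
python3 - <<'E'
from h import *
c=read_camera("scene");crop(c,195,140,165,125,4.8,"pics/s4.png")
E
```

```text
(no output)
```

View pics/s4.png

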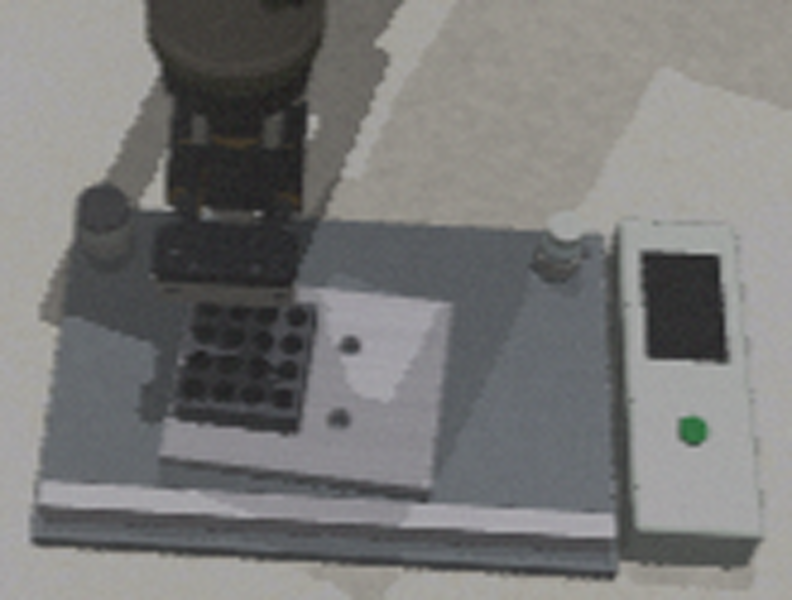

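```bash
python3 - <<'E'
from h import *
from scipy.spatial.transform import Rotation as R
c=read_camera("scene"); t=read_camera("top");s=robot.read_state()
M=R.from_rotvec(s["orientation"]).as_matrix();print(M.round(3),s["tool_pos"],robot.tip_reach)
for n,p in dict(tip=[0,0,.017],tcp=[0,0,0],by=[0,.094,-.067],byn=[0,-.094,-.067],bx=[.0375,0,-.067],bxn=[-.0375,0,-.067]).items():
    P=M@p+s["tool_pos"]; q=proj(c,P)[0]; print(n,P.round(3),((q-[195,140])*4.8).round(), proj(t,P)[0].round())
crop(t,155,130,155,110,5,"pics/t4.png")
E
```

```text
[[-0.223  0.975  0.002]
 [ 0.975  0.223 -0.   ]
 [-0.001  0.002 -1.   ]] [ 0.51941927 -0.00371572  0.03349823] 0.017
tip [ 0.519 -0.004  0.016] [236. 284.] [267. 198.]
tcp [ 0.519 -0.004  0.033] [236. 268.] [267. 197.]
by [0.611 0.017 0.101] [223. 351.] [261. 162.]
byn [ 0.428 -0.025  0.1  ] [246.  69.] [275. 227.]
bx [0.511 0.033 0.1  ] [303. 206.] [255. 197.]
bxn [ 0.528 -0.04   0.101] [167. 199.] [281. 191.]
```

View pics/t4.png

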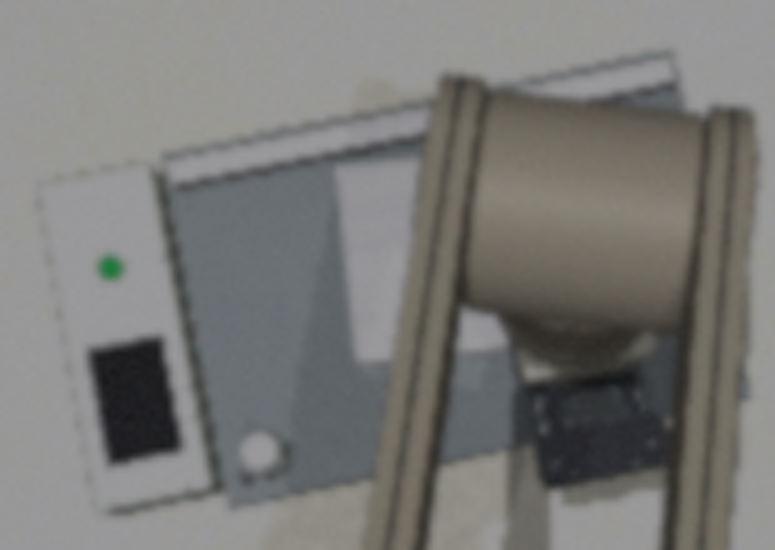

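```bash
python3 - <<'E'
from h import *
c=read_camera("scene");f=c["frame"][140:265,195:360,::-1].astype(float)
g=np.clip(255*(f/200)**.5,0,255).astype(np.uint8)
cv2.imwrite("pics/s5.png",cv2.resize(g[40:105,20:110],None,fx=8.5,fy=8.5,interpolation=cv2.INTER_CUBIC))
E
```

```text
(no output)
```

View pics/s5.png

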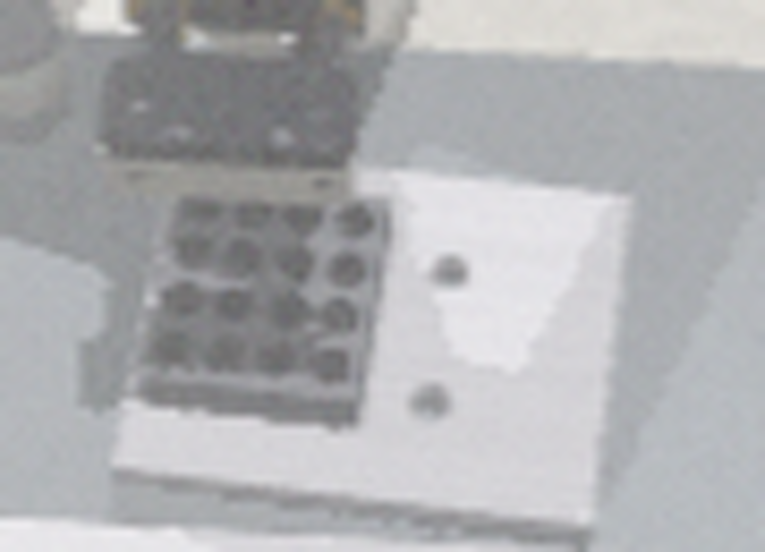

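Request:
arm_command([
  [0.002,0.0005,0,0,0,0,1],
  [0.004,0.001,0,0,0,0,1],
  [0.006,0.0014,0,0,0,0,1],
  [0.007,0.0016,0,0,0,0,1],
  [0.007,0.0016,0,0,0,0,1],
])

```text
t: 4.43
tool_pos: [0.5252, -0.0024, 0.0335]
orientation: [1.957, 2.455, 0.002]
force: [-0.1, 0.5, 0.3]
opening: 0.0003
```

```bash
cat >> h.py <<'E'
def look(fn,x0=215,y0=180,w=90,h=65,s=8.5,cam="scene"):
    c=read_camera(cam);f=c["frame"][y0:y0+h,x0:x0+w,::-1].astype(float)
    g=np.clip(255*(f/200)**.5,0,255).astype(np.uint8)
    cv2.imwrite(fn,cv2.resize(g,None,fx=s,fy=s,interpolation=cv2.INTER_CUBIC)); return c
E
python3 - <<'E'
from h import *
look("pics/s6.png")
E
```

```text
(no output)
```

View pics/s6.png

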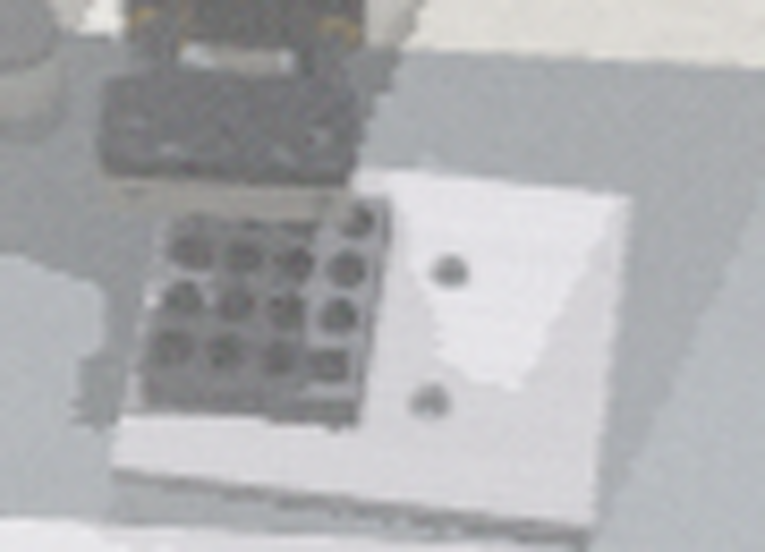

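```bash
python3 - <<'E'
from h import *
from scipy.spatial.transform import Rotation as R
c=read_camera("scene"); t=read_camera("top");s=robot.read_state()
M=R.from_rotvec([-.4334,-3.1112,.0026]).as_matrix();p0=np.array([.16375,.57665,.2010])
for n,p in dict(tip=[0,0,.017],f1=[0,.047,.017],f2=[0,-.047,.017],by=[0,.094,-.067],byn=[0,-.094,-.067]).items():
    P=M@p+p0; print(n,P.round(3),proj(c,P)[0].round(1), proj(t,P)[0].round(1))
a=cv2.imread("pics/scene0.png")[20:120,440:512]; b=cv2.imread("pics/top0.png")[310:384,0:90]
g=lambda f,s:np.clip(255*(cv2.resize(f,None,fx=s,fy=s,interpolation=cv2.INTER_CUBIC)/200.)**.5,0,255).astype(np.uint8)
a=g(a,5);b=g(b,4.5); o=np.zeros((500,360+405,3),np.uint8);o[:500,:360]=a;o[:333,360:]=b;cv2.imwrite("pics/st.png",o)
E
```

```text
tip [0.164 0.577 0.184] [485.2 111.9] [ 35.2 326.1]
f1 [0.177 0.622 0.184] [503.  118.7] [ 17.8 320.5]
f2 [0.151 0.531 0.184] [467.8 105.2] [ 52.8 331.7]
by [0.189 0.667 0.268] [541.8 102.1] [-21.1 319.8]
byn [0.138 0.486 0.268] [465.5  74.5] [ 54.6 344.2]
```

View pics/st.png

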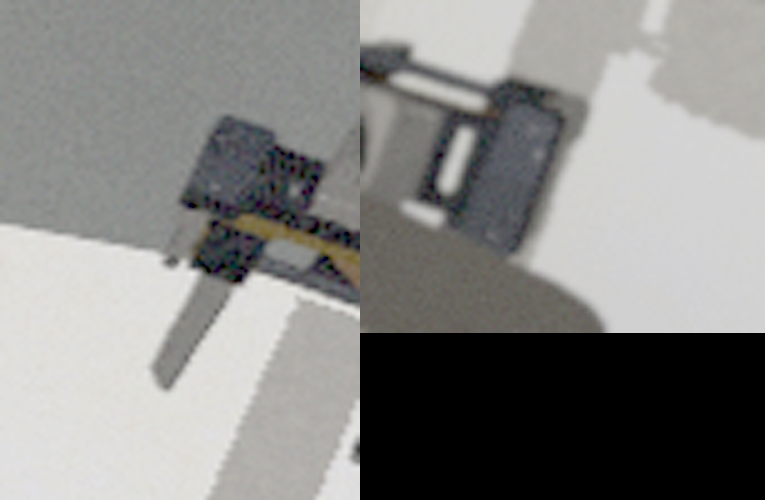

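```bash
python3 - <<'E'
from h import *
c=read_camera("scene"); t=read_camera("top");s=robot.read_state()
for z in(.15,.184,.2,.22): print(z,cast(c,[472.6,97.6],z).round(3))
# base location check & arm
for P in ([0,0,0],): print(proj(c,P),proj(t,P))
cv2.imwrite("pics/full7.png",c["frame"][:,:,::-1]);cv2.imwrite("pics/fullt7.png",t["frame"][:,:,::-1])
E
```

```text
0.15 [[0.072 0.562 0.15 ]]
0.184 [[0.115 0.545 0.184]]
0.2 [[0.136 0.537 0.2  ]]
0.22 [[0.161 0.527 0.22 ]]
[[287.22493587  83.8346689 ]] [[263.68130658 378.28773417]]
```

View pics/full7.png

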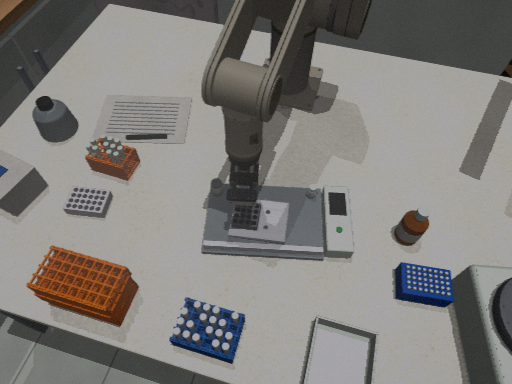

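View pics/fullt7.png

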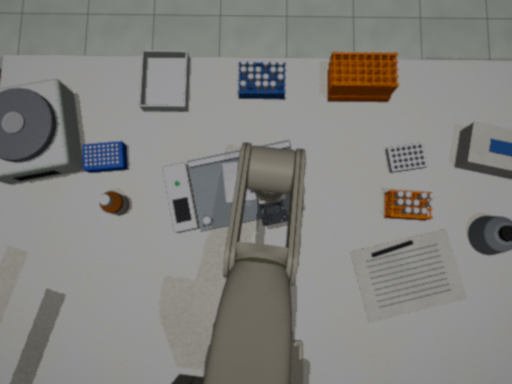

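The carrier hasn't moved, although by the reported pose the fingertips should already have touched it. In the first picture the tip also sat higher than projected. I'll back off and feel for the slab to get the true tip height.

Request:
arm_command([
  [-0.02,-0.0045,0,0,0,0,1],
  [-0.04,-0.009,0,0,0,0,1],
  [-0.04,-0.009,-0.002,0,0,0,1],
  [-0.04,-0.009,-0.003,0,0,0,1],
  [-0.04,-0.009,-0.004,0,0,0,1],
  [-0.04,-0.009,-0.005,0,0,0,1],
  [-0.04,-0.009,-0.005,0,0,0,1],
])

```text
t: 5.27
tool_pos: [0.4934, -0.0096, 0.0294]
orientation: [1.957, 2.455, 0.002]
force: [0.1, -0.5, 0.2]
opening: 0.0005
```

Request:
arm_command([
  [0,0,-0.0015,0,0,0,1],
  [0,0,-0.003,0,0,0,1],
  [0,0,-0.0045,0,0,0,1],
  [0,0,-0.0045,0,0,0,1],
])

```text
t: 5.6
tool_pos: [0.4932, -0.0095, 0.0254]
orientation: [1.957, 2.456, 0.001]
force: [0.4, 0.1, -0.1]
opening: 0.0006
```

```bash
python3 - <<'E'
from h import *
look("pics/s8.png",195,140,165,125,4.8)
look("pics/t8.png",215,150,100,75,8,"top")
E
```

```text
(no output)
```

View pics/s8.png

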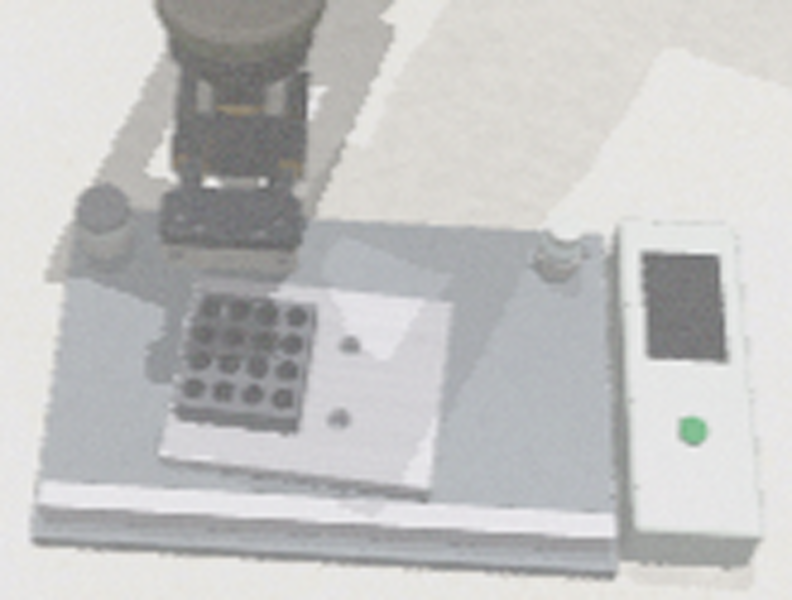

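View pics/t8.png

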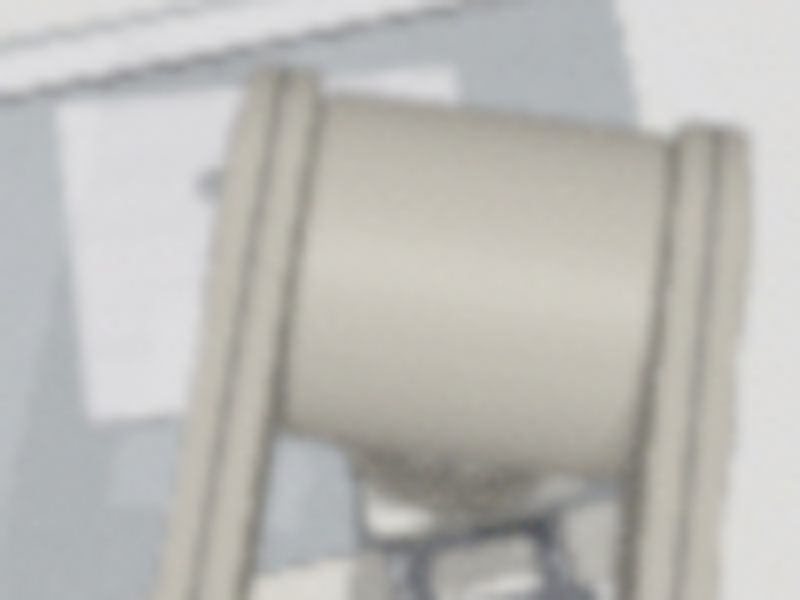

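```bash
python3 - <<'E'
from h import *
c=read_camera("scene")
for n,p in dict(root=[440+225/5,20+278/5],tip=[440+163/5,20+388/5],bodycorner=[440+190/5,20+208/5]).items():
    for z in(.17,.184,.2,.22,.25,.268,.29,.31): print(n,z,(cast(c,p,z)[0]*1000).round())
E
```

```text
root 0.17 [-12. 591. 170.]
root 0.184 [  8. 583. 184.]
root 0.2 [ 31. 574. 200.]
root 0.22 [ 59. 563. 220.]
root 0.25 [102. 546. 250.]
root 0.268 [127. 536. 268.]
root 0.29 [159. 523. 290.]
root 0.31 [187. 512. 310.]
tip 0.17 [ 98. 552. 170.]
tip 0.184 [115. 545. 184.]
tip 0.2 [136. 537. 200.]
tip 0.22 [161. 527. 220.]
tip 0.25 [200. 511. 250.]
tip 0.268 [223. 502. 268.]
tip 0.29 [251. 491. 290.]
tip 0.31 [277. 481. 310.]
bodycorner 0.17 [-74. 573. 170.]
bodycorner 0.184 [-53. 565. 184.]
bodycorner 0.2 [-29. 556. 200.]
bodycorner 0.22 [  1. 546. 220.]
bodycorner 0.25 [ 46. 530. 250.]
bodycorner 0.268 [ 74. 520. 268.]
bodycorner 0.29 [107. 508. 290.]
bodycorner 0.31 [137. 497. 310.]
```

The start picture fits the fingers if they stand about 20 to 30 mm higher than the reported pose. I'll keep feeling downward gently.

Request:
arm_command([
  [0,0,-0.002,0,0,0,1],
  [0,0,-0.004,0,0,0,1],
  [0,0,-0.006,0,0,0,1],
  [0,0,-0.0075,0,0,0,1],
  [0,0,-0.0075,0,0,0,1],
])

```text
t: 6.17
tool_pos: [0.4931, -0.0095, 0.0194]
orientation: [1.958, 2.456, 0.001]
force: [-0.1, -0.5, -0.0]
opening: 0.0003
```

Request:
arm_command([
  [0,0,-0.0015,0,0,0,1],
  [0,0,-0.003,0,0,0,1],
  [0,0,-0.0045,0,0,0,1],
  [0,0,-0.006,0,0,0,1],
  [0,0,-0.006,0,0,0,1],
])

```text
t: 6.58
tool_pos: [0.4928, -0.0095, 0.0142]
orientation: [1.958, 2.456, 0.001]
force: [-0.1, 0.4, 0.3]
opening: 0.0007
```

```bash
python3 - <<'E'
from h import *
look("pics/s9.png",195,140,165,125,4.8)
E
```

```text
(no output)
```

View pics/s9.png

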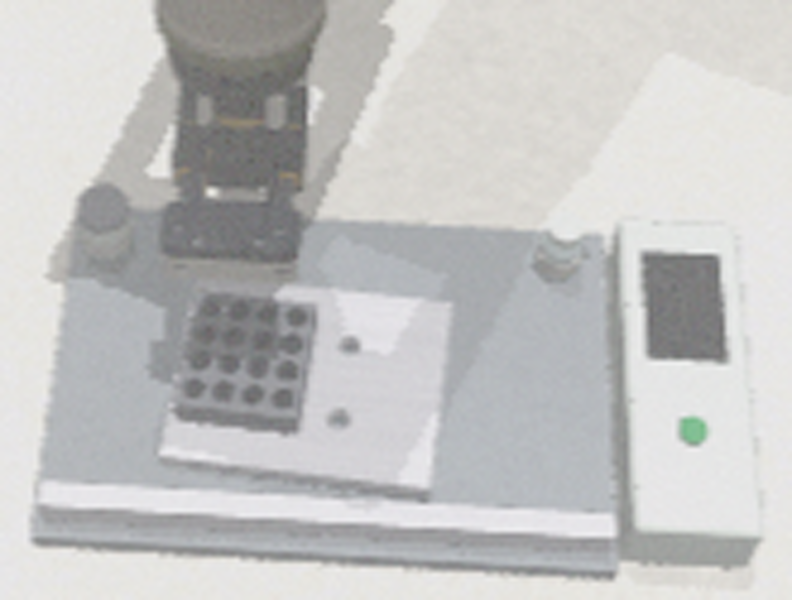

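Request:
arm_command([
  [0,0,-0.0015,0,0,0,1],
  [0,0,-0.003,0,0,0,1],
  [0,0,-0.0045,0,0,0,1],
  [0,0,-0.006,0,0,0,1],
  [0,0,-0.006,0,0,0,1],
])

```text
t: 7.05
tool_pos: [0.4927, -0.0094, 0.0092]
orientation: [1.958, 2.456, 0.0]
force: [-0.7, -1.1, 0.3]
opening: 0.0006
```

Request:
arm_command([
  [0,0,-0.0015,0,0,0,1],
  [0,0,-0.003,0,0,0,1],
  [0,0,-0.0045,0,0,0,1],
  [0,0,-0.0045,0,0,0,1],
])

```text
t: 7.38
tool_pos: [0.4924, -0.0094, 0.0053]
orientation: [1.958, 2.457, -0.0]
force: [0.5, -0.2, -0.5]
opening: 0.0004
```

Request:
arm_command([
  [0,0,-0.0015,0,0,0,1],
  [0,0,-0.003,0,0,0,1],
  [0,0,-0.0045,0,0,0,1],
  [0,0,-0.0045,0,0,0,1],
])

```text
t: 7.72
tool_pos: [0.4922, -0.0094, 0.0014]
orientation: [-1.958, -2.456, 0.0]
force: [-0.5, 0.4, 0.4]
opening: 0.0005
```

Request:
arm_command([
  [0,0,-0.0015,0,0,0,1],
  [0,0,-0.003,0,0,0,1],
  [0,0,-0.0045,0,0,0,1],
  [0,0,-0.0045,0,0,0,1],
])

```text
t: 8.05
tool_pos: [0.4919, -0.0094, -0.0026]
orientation: [-1.958, -2.456, 0.001]
force: [0.2, 0.0, -0.1]
opening: 0.0005
```

```bash
python3 - <<'E'
from h import *
c=look("pics/s10.png",195,140,165,125,4.8)
E
```

View pics/s10.png

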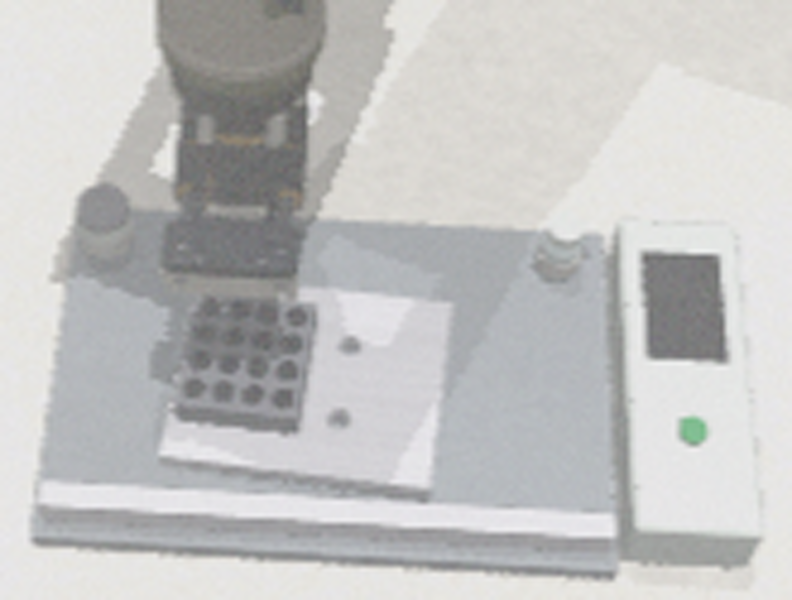

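```bash
python3 - <<'E'
from h import *
c=read_camera("scene")
for r in (272,292):
  p=up([232,r],195,140,4.8)
  for z in(.06,.08,.1,.12,.14): print(r,z,(cast(c,p,z)[0]*1000).round())
E
```

```text
272 0.06 [538.  -2.  60.]
272 0.08 [550.   2.  80.]
272 0.1 [562.   6. 100.]
272 0.12 [574.  10. 120.]
272 0.14 [586.  14. 140.]
292 0.06 [550.   2.  60.]
292 0.08 [562.   6.  80.]
292 0.1 [574.  10. 100.]
292 0.12 [586.  14. 120.]
292 0.14 [598.  18. 140.]
```

Request:
arm_command([
  [0,0,-0.0015,0,0,0,1],
  [0,0,-0.003,0,0,0,1],
  [0,0,-0.0045,0,0,0,1],
  [0,0,-0.0045,0,0,0,1],
])

```text
t: 8.48
tool_pos: [0.4923, -0.0094, -0.0045]
orientation: [-1.958, -2.456, 0.001]
force: [-7.9, 0.3, 17.7]
opening: 0.0003
```

The slab was found at a reported TCP z of -4.5 mm, so the tips stand about 33 mm higher than the pose says. I'll raise 4 mm and push towards the fence with that correction.

Request:
arm_command([
  [0,0,0.003,0,0,0,1],
  [0,0,0.0055,0,0,0,1],
  [0.004,0.0009,0.0055,0,0,0,1],
  [0.008,0.0018,0.0055,0,0,0,1],
  [0.012,0.0027,0.0055,0,0,0,1],
  [0.015,0.0034,0.0055,0,0,0,1],
  [0.018,0.0041,0.0055,0,0,0,1],
  [0.021,0.0048,0.0055,0,0,0,1],
  [0.024,0.0054,0.0055,0,0,0,1],
  [0.024,0.0054,0.0055,0,0,0,1],
])

```text
t: 9.32
tool_pos: [0.5117, -0.0051, -0.0002]
orientation: [-1.957, -2.456, 0.001]
force: [-0.8, -1.4, 0.9]
opening: 0.0003
```

```bash
python3 - <<'E'
from h import *
c=look("pics/s11.png",195,140,165,125,4.8)
E
```

```text
(no output)
```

View pics/s11.png

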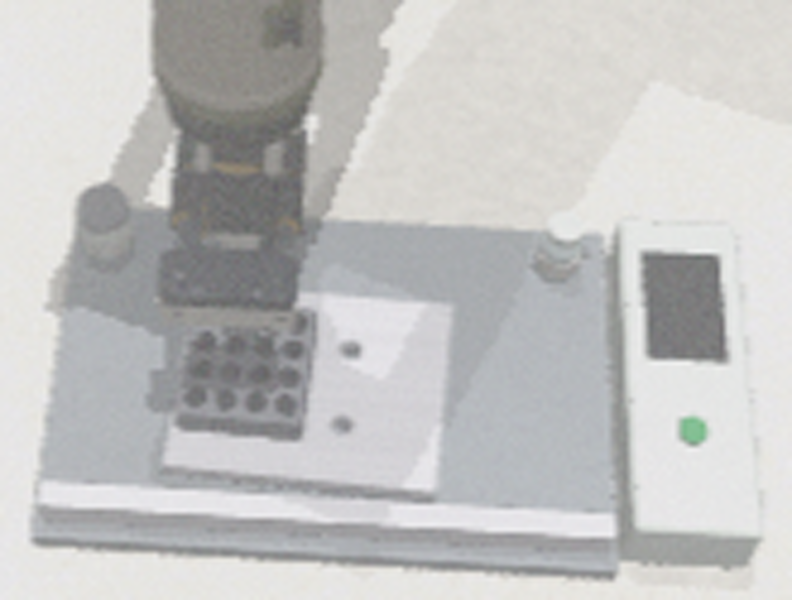

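Request:
arm_command([
  [0.002,0.0005,0,0,0,0,1],
  [0.004,0.001,0,0,0,0,1],
  [0.006,0.0014,0,0,0,0,1],
  [0.008,0.0018,0,0,0,0,1],
  [0.0095,0.0022,0,0,0,0,1],
  [0.011,0.0025,0,0,0,0,1],
  [0.011,0.0025,0,0,0,0,1],
])

```text
t: 9.95
tool_pos: [0.5207, -0.003, -0.0002]
orientation: [-1.958, -2.456, 0.001]
force: [-0.3, -0.3, 0.1]
opening: 0.0004
```

```bash
python3 - <<'E'
from h import *
c=look("pics/s12.png",195,140,165,125,4.8)
E
```

```text
(no output)
```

View pics/s12.png

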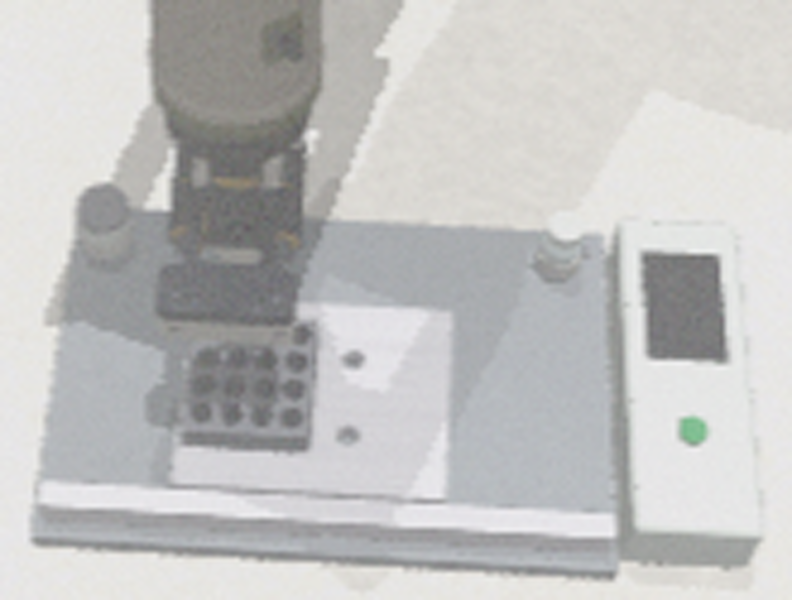

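Request:
arm_command([
  [0.0012,0.0003,0,0,0,0,1],
  [0.0024,0.0006,0,0,0,0,1],
  [0.0024,0.0006,0,0,0,0,1],
])

```text
t: 10.25
tool_pos: [0.5227, -0.0025, -0.0001]
orientation: [-1.958, -2.456, 0.0]
force: [-1.6, -1.2, 0.2]
opening: 0.0006
```

Request:
arm_command([
  [0.0012,0.0003,0,0,0,0,1],
  [0.0024,0.0006,0,0,0,0,1],
  [0.0024,0.0006,0,0,0,0,1],
])

```text
t: 10.5
tool_pos: [0.5249, -0.0019, -0.0001]
orientation: [-1.958, -2.456, 0.0]
force: [-2.0, -0.9, 0.3]
opening: 0.0003
```

```bash
python3 - <<'E'
from h import *
print(robot.read_state()["force"])
c=look("pics/s13.png",195,140,165,125,4.8)
E
```

```text
[-1.99634761 -0.85591537  0.34358329]
```

View pics/s13.png

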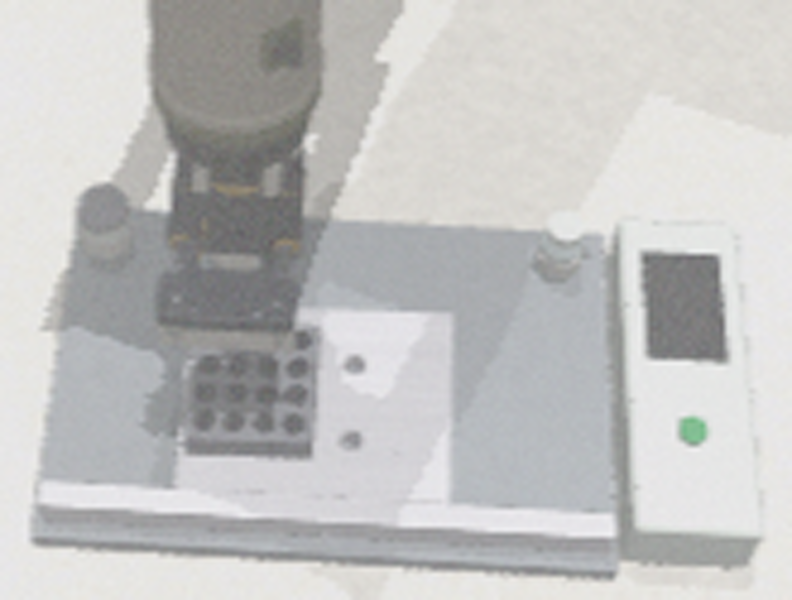

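```bash
cat >> h.py <<'E'
O=np.array([.5597,.0642]); th=np.radians(12.85)
X=np.array([np.cos(th),np.sin(th)]);Y=np.array([-np.sin(th),np.cos(th)])
def deck(P): d=np.atleast_2d(P)[:,:2]-O; return np.c_[d@X,d@Y]*1000
E
python3 - <<'E'
from h import *
c=read_camera("scene");t=read_camera("top")
S=lambda p:up(p,195,140,4.8)
print('holes b,a',deck(cast(c,S([[350,440],[354,365]]),.0273)).round(1).tolist())
print('+y corners far,near',deck(cast(c,S([[450,502],[453,313]]),.0304)).round(1).tolist())
print(deck(robot.read_state()["tool_pos"][None]))
look("pics/t13.png",155,130,155,110,5,"top")
E
```

```text
holes b,a [[48.4, 11.8], [0.8, 12.3]]
+y corners far,near [[84.0, 66.8], [-35.3, 67.9]]
[[-48.69411006 -56.71640415]]
```

View pics/t13.png

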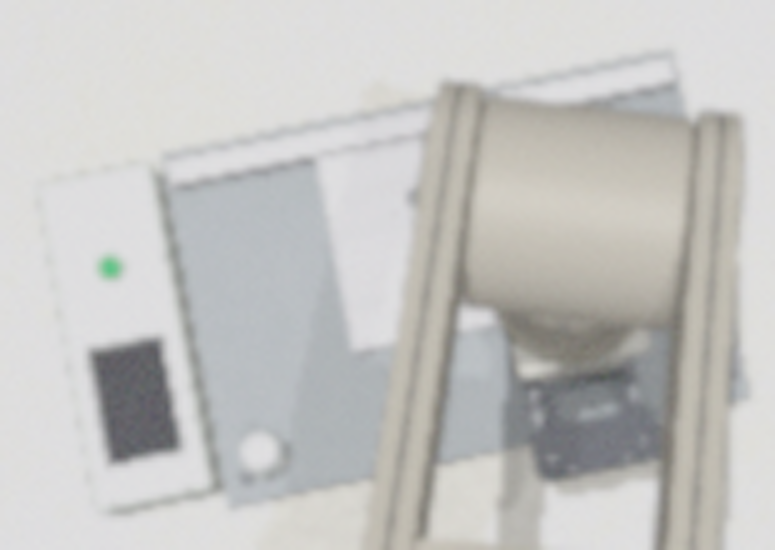

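Request:
arm_command([
  [-0.015,-0.0033,0,0,0,0,1],
  [-0.015,-0.0033,0.035,0,0,0,1],
  [-0.015,-0.0033,0.07,0,0,0,1],
  [-0.015,-0.0033,0.08,0,0,0,0.35],
  [0.03,-0.02,0.08,0,0,0,0.35],
  [0.07,-0.034,0.08,0,0,0,0.35],
  [0.102,-0.036,0.08,0,0,0,0.35],
  [0.102,-0.036,0.08,0,0,0,0.35],
  [0.102,-0.036,0.08,0,0,0,0.35],
])

```text
t: 11.45
tool_pos: [0.6071, -0.0308, 0.0631]
orientation: [-1.958, -2.456, -0.0]
force: [-0.4, 1.0, -0.6]
opening: 0.0361
```

```bash
python3 - <<'E'
from h import *
s=robot.read_state();print(deck(s["tool_pos"][None]))
c=look("pics/s14.png",195,140,165,125,4.8)
E
```

```text
[[  25.10189943 -103.13535567]]
```

View pics/s14.png

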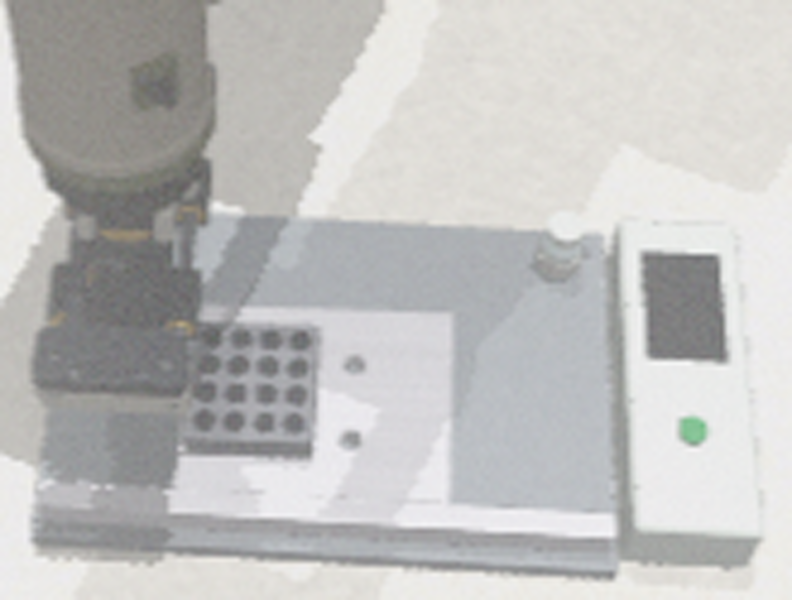

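Request:
arm_command([
  [0,0,-0.03,0,0,0,0.35],
  [0,0,-0.055,0,0,0,0.35],
  [0,0,-0.07,0,0,0,0.35],
  [0,0,-0.077,0,0,0,0.35],
  [0,0,-0.079,0,0,0,0.35],
  [0,0,-0.079,0,0,0,0.35],
])

```text
t: 12.0
tool_pos: [0.6059, -0.0304, 0.0001]
orientation: [-1.957, -2.456, 0.001]
force: [-0.6, -0.8, 0.4]
opening: 0.0602
```

Request:
arm_command([
  [-0.0009,0.004,0,0,0,0,0.35],
  [-0.0018,0.008,0,0,0,0,0.35],
  [-0.0026,0.0115,0,0,0,0,0.35],
  [-0.0032,0.014,0,0,0,0,0.35],
  [-0.0038,0.0165,0,0,0,0,0.35],
  [-0.0043,0.019,0,0,0,0,0.35],
  [-0.0049,0.0215,0,0,0,0,0.35],
  [-0.0055,0.024,0,0,0,0,0.35],
  [-0.006,0.0265,0,0,0,0,0.35],
  [-0.0066,0.029,0,0,0,0,0.35],
  [-0.0072,0.0315,0,0,0,0,0.35],
  [-0.0077,0.034,0,0,0,0,0.35],
])

```text
t: 13.0
tool_pos: [0.5997, -0.0031, 0.0001]
orientation: [-1.957, -2.456, 0.001]
force: [1.3, -6.3, 4.7]
opening: 0.0607
```

```bash
python3 - <<'E'
from h import *
s=robot.read_state();print(deck(s["tool_pos"][None]),s["opening"])
c=look("pics/s15.png",195,140,165,125,4.8)
E
```

```text
[[ 24.00952226 -74.51177787]] 0.06067110516563484
```

View pics/s15.png

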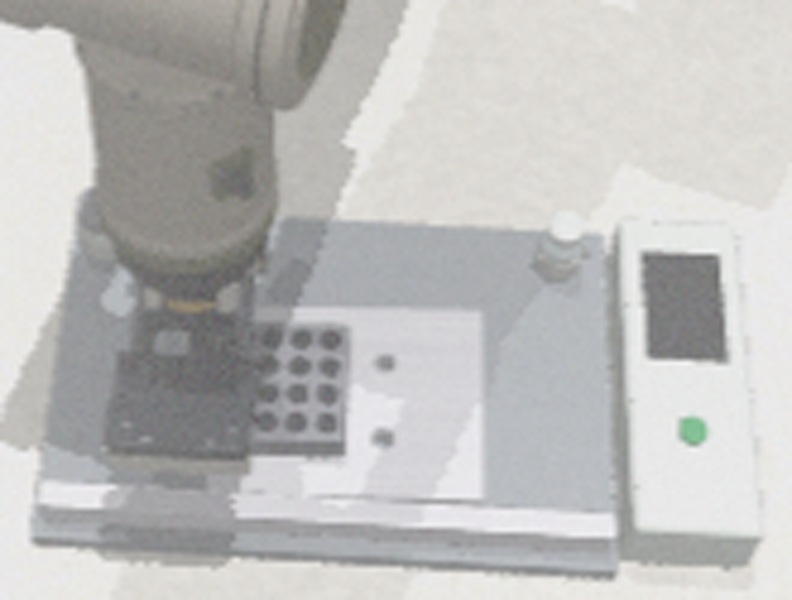

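```bash
python3 - <<'E'
from h import *
c=read_camera("scene")
S=lambda p:up(p,195,140,4.8)
print('holes b,a',deck(cast(c,S([[383,438],[386,363]]),.0275)).round(1).tolist())
print('+y corners far,near',deck(cast(c,S([[482,497],[485,312]]),.031)).round(1).tolist())
E
```

```text
holes b,a [[46.2, 29.9], [-1.5, 30.4]]
+y corners far,near [[80.3, 84.0], [-36.8, 86.2]]
```

The carrier is about 2 mm off the fence now, with the holes at deck x 46.2 and -1.5. I'll continue in +y with a lean towards the fence.

Request:
arm_command([
  [0.0003,0.0021,0,0,0,0,0.35],
  [0.0006,0.0042,0,0,0,0,0.35],
  [0.0009,0.0064,0,0,0,0,0.35],
  [0.0012,0.0085,0,0,0,0,0.35],
  [0.0015,0.0106,0,0,0,0,0.35],
])

```text
t: 13.52
tool_pos: [0.6003, 0.006, -0.0004]
orientation: [-1.956, -2.455, 0.001]
force: [-0.7, -4.2, 1.4]
opening: 0.0605
```

```bash
python3 - <<'E'
from h import *
s=robot.read_state();print(deck(s["tool_pos"][None]),s["opening"])
c=look("pics/s16.png",260,190,60,70,8.5)
E
```

```text
[[ 26.64451087 -65.7673001 ]] 0.06052325755932483
```

View pics/s16.png

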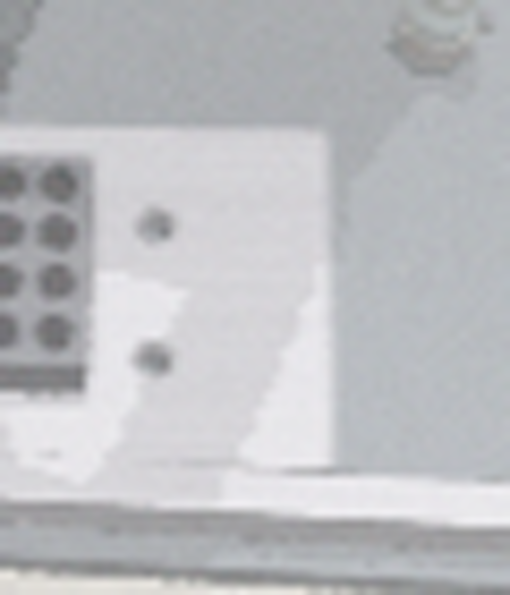

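```bash
python3 - <<'E'
from h import *
c=read_camera("scene");t=read_camera("top")
S=lambda p:up(p,260,190,8.5)
print('holes b,a',deck(cast(c,S([[153,358],[155,225]]),.0277)).round(1).tolist())
print('+y corners far,near',deck(cast(c,S([[331,466],[328,130]]),.0315)).round(1).tolist())
g=cv2.resize(t["frame"][145:220,175:260,::-1],None,fx=8.5,fy=8.5,interpolation=cv2.INTER_CUBIC);cv2.imwrite("pics/t16.png",np.clip(255*(g/200.)**.6,0,255))
E
```

```text
holes b,a [[48.2, 38.3], [0.6, 38.0]]
+y corners far,near [[83.5, 92.9], [-36.1, 93.0]][ WARN:0@3.122] global loadsave.cpp:1063 imwrite_ Unsupported depth image for selected encoder is fallbacked to CV_8U.
```

View pics/t16.png

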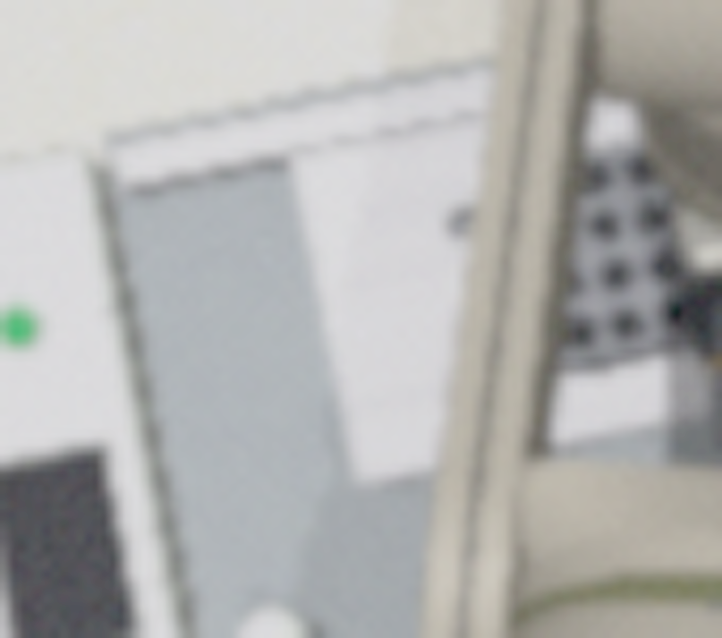

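Request:
arm_command([
  [-0.0001,0.002,0,0,0,0,0.35],
  [-0.0003,0.004,0,0,0,0,0.35],
  [-0.0004,0.006,0,0,0,0,0.35],
  [-0.0006,0.008,0,0,0,0,0.35],
  [-0.0008,0.01,0,0,0,0,0.35],
])

```text
t: 14.08
tool_pos: [0.5993, 0.0137, -0.0005]
orientation: [-1.956, -2.455, 0.003]
force: [-2.2, -8.2, 3.9]
opening: 0.0604
```

```bash
python3 - <<'E'
from h import *
s=robot.read_state();print(deck(s["tool_pos"][None]),s["force"])
c=look("pics/s17.png",260,190,60,70,8.5)
E
```

```text
[[ 27.42666356 -58.00843603]] [-2.18963977 -8.15290736  3.9035588 ]
```

View pics/s17.png

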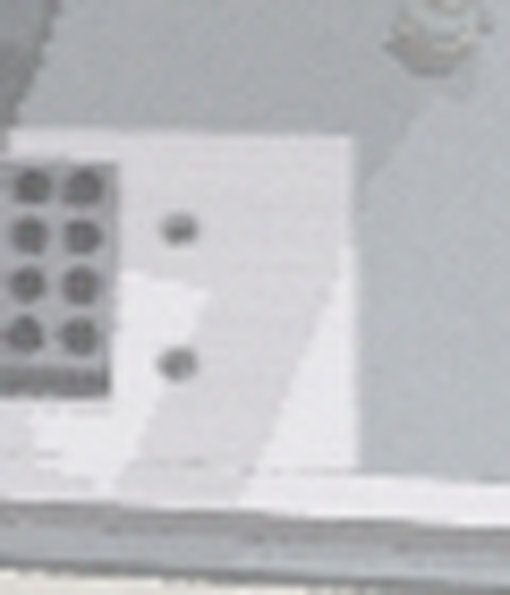

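Request:
arm_command([
  [-0.0001,0.001,0,0,0,0,0.35],
  [-0.0002,0.002,0,0,0,0,0.35],
  [-0.0003,0.003,0,0,0,0,0.35],
  [-0.0004,0.004,0,0,0,0,0.35],
  [-0.0004,0.005,0,0,0,0,0.35],
  [-0.0004,0.005,0,0,0,0,0.35],
])

```text
t: 14.63
tool_pos: [0.5985, 0.0182, -0.0008]
orientation: [-1.955, -2.454, 0.003]
force: [-1.7, -3.5, -0.7]
opening: 0.0602
```

```bash
python3 - <<'E'
from h import *
s=robot.read_state();print(deck(s["tool_pos"][None]),s["force"])
c=look("pics/s18.png",260,190,60,70,8.5)
E
```

```text
[[ 27.61683871 -53.47747191]] [-1.69394849 -3.48740289 -0.7107799 ]
```

View pics/s18.png

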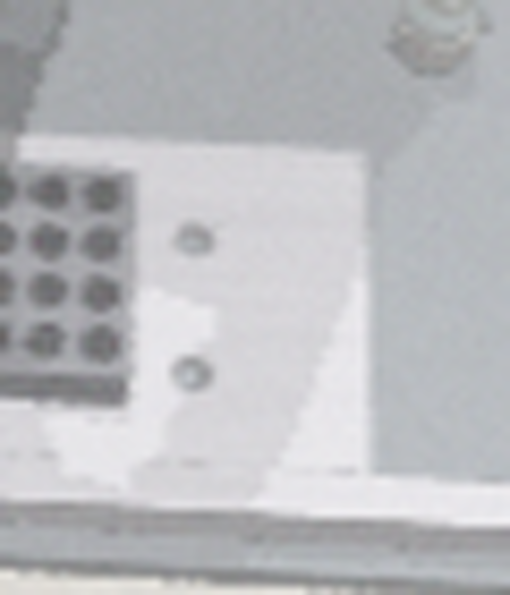

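The near edge shifted from row 130 to about 150 and light pin tips show in both holes, at (195,240) and (193,373): the carrier has dropped. I'll back away, lift and check.

Request:
arm_command([
  [0.001,-0.006,0,0,0,0,0.35],
  [0.0045,-0.02,0,0,0,0,0.35],
  [0.009,-0.04,0,0,0,0,0.35],
  [0.009,-0.04,0.04,0,0,0,0.35],
  [0.009,-0.04,0.09,0,0,0,0.35],
  [0.009,-0.04,0.14,0,0,0,0.35],
  [-0.04,-0.05,0.19,0,0,0,0.35],
  [-0.09,-0.05,0.22,0,0,0,0.35],
  [-0.14,-0.05,0.22,0,0,0,0.35],
  [-0.19,-0.05,0.22,0,0,0,0.35],
  [-0.24,-0.05,0.22,0,0,0,0.35],
  [-0.25,-0.05,0.22,0,0,0,0.35],
])

```text
t: 15.68
tool_pos: [0.3958, -0.022, 0.1753]
orientation: [-1.955, -2.454, 0.002]
force: [-0.5, 0.2, 0.6]
opening: 0.0602
```

```bash
python3 - <<'E'
from h import *
c=look("pics/s19.png",195,170,165,95,4.8)
look("pics/t19.png",155,130,155,110,5,"top")
cv2.imwrite("pics/f19.png",c["frame"][:,:,::-1])
E
```

```text
(no output)
```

View pics/s19.png

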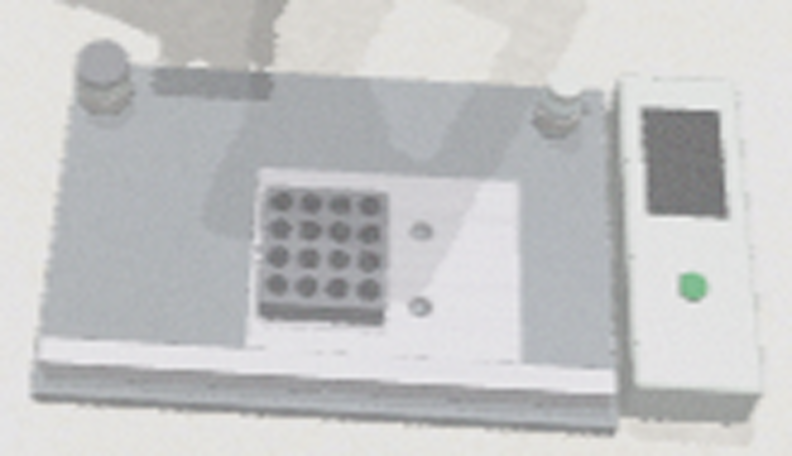

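View pics/t19.png

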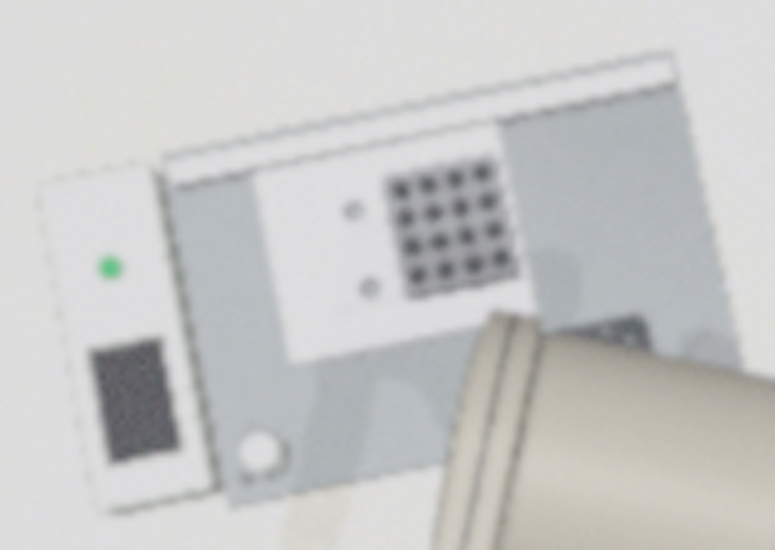

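View pics/f19.png

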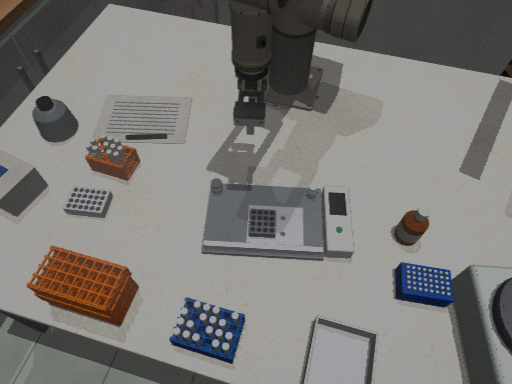

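```bash
python3 - <<'E'
from h import *
c=read_camera("scene");t=read_camera("top")
S=lambda p:up(p,195,170,4.8);T=lambda p:up(p,155,130,5)
print('S holes b,a',deck(cast(c,S([[420,306],[422,231]]),.022)).round(1).tolist())
print('S near -y,+y corner',deck(cast(c,S([[259,169],[518,181]]),.022)).round(1).tolist())
print('T holes b,a',deck(cast(t,T([[354,210],[371,288]]),.022)).round(1).tolist())
print('T near +y, far +y, far -y',deck(cast(t,T([[291,363],[252,178],[500,122]]),.022)).round(1).tolist())
# alternatives if still propped
print('S near +y corner if 29.5mm',deck(cast(c,S([[518,181]]),.0295)).round(1), 'T',deck(cast(t,T([[291,363]]),.0295)).round(1))
E
```

```text
S holes b,a [[49.5, 50.8], [1.9, 51.2]]
S near -y,+y corner [[-33.3, -43.6], [-34.7, 106.2]]
T holes b,a [[48.6, 49.8], [-0.1, 49.2]]
T near +y, far +y, far -y [[-34.5, 104.8], [80.7, 106.1], [83.4, -47.3]]
S near +y corner if 29.5mm [[-30.2 105.2]] T [[-35.6 104.2]]
```

```bash
python3 -c "
from plant import ticket,robot
print(robot.read_state()['t'],ticket.close_job())"
```

```text
the job is handed in; nothing more can be done
15.8833 None
```

The carrier is seated over both pins and lies flat on the deck. I handed the job in at 15.9 s with the gripper raised and clear. I squared the carrier against the fence with a sideways push, then slid it along the fence with two fingertips until its +y end dropped.

**Last checks:**
- **Holes:** they measure (48.6–49.5, 49.8–50.8) mm and (-0.1–1.9, 49.2–51.2) mm in deck axes. The targets are (48.5, 50) and (0.5, 50), so this is within the roughly 2 mm calibration error.
- **Flatness:** the two cameras agree on the plate's near +y corner to about 1.4 mm if the plate is flat, but differ by over 5 mm if it is still propped. Both pin tips show in their holes.
- **Bystanders:** the vial, the pot and the other things visible in the last pictures stand where they were.

**What disagreed:**
- **Tool height:** the real fingertips stood about 33 mm higher than the reported pose says. My first push passed over the carrier without touching it. I found the true height by feeling for the slab (about 18 N up, 8 N sideways) and corrected for it.
- **Drift off the fence:** the carrier moved about 2 mm away during the slide. I brought it back by leaning the push towards the fence.
- **Far corner:** the top view put the plate's far +y corner at deck x 80.7 mm, about 4 mm short of where it should be. I put that down to misreading the edge, as every other point fits.

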